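# Clear, shut and cam-lock the tortilla press

### The arm

A 6-joint arm with a two-finger parallel gripper is mounted at the origin on the work surface. World frame = base frame: x ahead of the robot, y to its left, z up, the work surface at z = 0. Lengths are in mm, angles in rad, forces in N, time in s.
With the tool pointing down it reaches from about 275 to 875 mm from the base axis. Payload 12.5 kg.
Tool frame: the origin (TCP) lies on the front face of the gripper's body, between the roots of the fingers; the fingertips stand 73 mm ahead of it and the grasp point (between the pads) lies 54 mm ahead of it; z points along the fingers, y is the line along which they close (so a half turn about z gives the same grasp; the last joint's range is limited). The gripper opens to 85 mm and grips with 20 to 120 N. Pads are 22 mm wide; open, the fingers measure 114 mm over their backs; the gripper's body (76 mm by 85 mm) begins 54 mm behind the grasp point. The pads swing forward as they close: fully open they stand 13 mm farther back than shut.
Start: joints at [-1.259, 0.351, 1.652, -0, 1.139, -0.085], TCP at [212.575, -507.244, 303.89] pointing down, gripper open.
Joint ranges: [-2.75, 2.75], [-0.79, 2.1], [0.01, 2.65], [-1.57, 4.71], [0.07, 3.14], [-2.87, 2.87]. Speed limits (rad/s): [2.22, 2.22, 2.79, 3.14, 3.14, 3.14].

### API

Orientations are given as a unit quaternion [x, y, z, w].
In Python, from workcell import read_state, snapshot, job_done gives the robot as it stands.
- The arm moves only by the shell command python3 -m jog 'ROWS' [OPENING]. ROWS is JSON, a list of rows, each an object with "xyz": the shift along the tool's x, y, z in units of 50 mm (1.0 is 50 mm), a list of three; "roll": the turn about the tool's z in units of 8 degrees (1.0 is 8 degrees). In form: [{"xyz": [dx, dy, dz], "roll": roll}, ...]. A call has exactly 5 rows; each row is the pose to reach, as a shift and turn from the pose commanded when the call began, along the tool's axes at that moment; what a row does not reach only later rows make up. A row lasts 1/10 s, in which the tool goes at most 50 mm and 8.59 degrees, less where a joint would pass 70% of its speed; a pose out of reach is approached as far as the arm can. A call with a gripper value outside its range is refused whole. OPENING is the opening, from -1 (shut) to 1 (fully open), set as the call begins (- or left out, the last holds). The fingers move at their own pace and stop on an object; the grip force is fixed at half the most. Time passes only in rows, so rows that repeat a pose let the fingers close, or fill a call up. It gives the time, the measured TCP pose, the force, the opening and the grip force at its end, in the units of the state.
- read_state(): the state, without advancing time (a new reading comes with each control period).
- snapshot(name): name is "scene" or "top"; returns a dict with "frame" (400x640x3 uint8, red, green, blue), "fovy" (degrees; the focal length in pixels is half the picture's height over the tangent of half this angle, whatever the lens; pixels are square), "cx", "cy" (the principal point, pixels), "D" ([k1, k2, p1, p2, k3] as OpenCV has them; the pictures are not rectified), "R" (3x3) and "t" (3): a world point X has camera coordinates R X + t. Camera axes: x right, y down, z forward; pixel columns grow to the right and rows downward; lengths in mm; the calibration is good to about 2 mm. A picture is of the moment at which its call begins. There is no depth.
- job_done(): hands the job in; it is judged then, once.
The state is a dict: "time_s": time; "joint_pos": joint angles; "joint_velocities": joint speeds; "joint_efforts": joint torques, N m; "position": TCP position; "ee_rot": TCP orientation; "contact_force": force on the tool from outside, world axes, zero at the start; "torque": the same for the moment, N m; "finger_gap": finger opening in mm; "finger_force": force on a finger pad.
Only numpy, scipy, OpenCV 4.12 (cv2) and the standard library are available. Lean on these libraries where they do the work, as an engineer would, in place of code of your own. Each camera call takes 0.05 s, during which the arm holds its last target. There are 200 camera calls.

### The job

Shut up the tortilla press for the night: lift the salt cellar off its lower plate and stand it upright on the round wooden board, setting it down gently. Then swing the upper plate down onto the lower one without slamming it, and turn the cam lever over from upright until it lies fully down across the upper plate, so that its nose draws the two plates tight together. Leave the bowl, the pot lid and the spoon where they are.

Things in the scene. Friction and masses are not known exactly. Their poses are not given: they have to be found in the camera images.
- press: Cast aluminium tortilla press, fixed to the table. Origin: on the table under the centre of its round lower plate (radius 90 mm, upper face 30 mm above the table). Its y axis runs along its length: upper plate's hinge at the +y end, cam lever's pivot at the -y end; z up. Frame from y = -150 to +137 mm; two cheeks 48 mm apart outside, 70 mm high, carry the lever pivot.
- hinge_axis (a point): Middle of the upper plate's hinge, at (0, 105, 36) mm in the press's frame; the axis runs along the press's x. The hinge is stiff (0.6 N m): the plate (0.5 kg) stays where it is left and can be pushed shut on its outer face. The lever cannot go down before the plate is down.
- press_plate (a joint): Angle of the upper plate (rad): 0 = shut tight on the lower plate, pi/2 = upright over the hinge, more = leaning outwards (press +y); starts at 1.6 to 1.85. Let down, it rests at about 0.04 on a sprung rubber stop under its tongue (6 N, rising to 16 N when tight), which lifts it again if it is only pressed by hand: only the lever's cam holds it at 0.
- plate_back (a point): Point on the middle line of the upper plate's outer face (on top when shut), 140 mm from the hinge axis. The face lies 8.5 mm off the plane through the axis. The plate is a disc, radius 88, 14 mm thick, centred 105 mm from the axis, with a 30 mm wide tongue opposite the hinge ending 217 mm from the axis. Two 5 mm high ribs run along the face 50 mm either side of the middle.
- lever_axis (a point): Middle of the cam lever's pivot, at (0, -128, 60) mm in the press's frame; the axis runs along the press's x. The pivot is stiff (0.5 N m): the lever stays where it is left; about 5 N near its end turns it.
- press_lever (a joint): Angle of the cam lever (rad): 0 = level across the shut upper plate, pointing to the hinge (press +y), fully locked, a hard stop; pi/2 = upright; more = leaning outwards (press -y); starts at 1.75 to 2.05. A cam nose under it, 22 mm from the pivot, bears on the plate's tongue over the last 0.4 rad and draws it down 8 mm.
- lever_bar (a point): Point on the lever bar's centre line, 150 mm from the pivot axis; moves with the lever. The bar is straight, round, 16 mm in diameter, running out from the pivot axis, with a 26 mm ball at its end 187 mm from the axis.
- cellar_mid (a point): Centre of the green glazed ceramic salt cellar, half-way up (35 mm above its foot). Round, 54 mm in diameter, 73 mm high, 0.24 kg or so, its flip-top lid shut and fixed; z is up. The sides are straight from 4 to 56 mm above the foot. A 6 mm lid hinge and a thumb tab stick out a few mm near the top. It starts standing on the press's lower plate.
- board: Round dark wooden board lying on the table, fixed, radius 70 mm, 12 mm thick. Origin: on the table under its centre. To the left or right of the press.
- board_top (a point): Centre of the board's upper face, 12 mm above the table.
- bowl: Red plastic bowl, rim radius 85 mm, 65 mm high, origin at the centre of its foot. Bystander.
- pot_lid: Stainless steel pot lid lying on the table, radius 85 mm, 48 mm high at its knob, origin at its centre on the table. Bystander.
- spoon: Wooden spoon, 260 mm long, lying on the table. Bystander.
Not all that is in view belongs to the job. There is more than one size of the part that bears cellar_mid; the job needs the middle-sized.

How it is judged:
By the outcome, as a careful person would: the job done as asked, in the order asked, and still so for the second after the job is handed in, with the robot touching nothing.
It also fails if it takes over 72 s, if anything falls off the work surface, if the arm or the gripper's body presses on something with over 40 N, if the wrist force passes 120 N, or if a joint passes its speed limit or range.

## Working session

There is one attempt and no reset: what is moved stays moved. The work goes in short steps, Python scripts to look and compute and a shell command to move; the robot and the scene stay as the last step left them, time stands still between calls to the robot, and variables do not carry over. Pictures are saved under pics/ and viewed, at most 10 in all, crops included, and the job is handed in when it is done.

```bash
mkdir -p pics; ls; python3 - <<'E'
from workcell import *
import cv2
for n in("scene","top"):
    s=snapshot(n); cv2.imwrite(f"pics/{n}0.png",s["frame"][:,:,::-1])
    print(n,s["fovy"],s["cx"],s["cy"],s["D"],s["R"],s["t"])
print(read_state())
E
```

```text
pics
scene 47.56553577650966 318.9976933477476 202.4449376813952 [-0.09178153  0.          0.          0.          0.        ] [[-0.16615558  0.9860752   0.00692951]
 [ 0.83596854  0.14458253 -0.52938879]
 [-0.52301905 -0.08216804 -0.84835104]] [ 113.9526291  -436.11797994 1395.4068874 ]
top 42.132079167704674 321.4766335854806 203.22962463705568 [-0.10501506  0.          0.          0.          0.        ] [[-0.02590486 -0.99965277 -0.0048246 ]
 [-0.9972304   0.02617806 -0.06961494]
 [ 0.06971706  0.00300787 -0.99756227]] [  -4.54974484  569.54980022 1177.40496612]
{'time_s': 0.1, 'joint_pos': array([-1.25861070e+00,  3.51184394e-01,  1.65236672e+00,  2.72464709e-05,
        1.13909277e+00, -8.46038284e-02]), 'joint_velocities': array([-0.0009131 , -0.00095557, -0.00174474,  0.00033347, -0.00280603,
        0.00112307]), 'joint_efforts': array([ 5.92315100e-04, -5.06834435e+01, -2.91875803e+01, -2.33206538e-05,
        2.68668635e-03, -3.94754352e-06]), 'position': array([ 212.50984551, -507.04452569,  303.408579  ]), 'ee_rot': array([ 9.80385222e-01,  1.97090181e-01, -4.73907776e-05, -5.23619697e-04]), 'contact_force': array([-0.08391755, -1.09751699, -0.39104791]), 'torque': array([ 0.0158704 , -0.02834521,  0.00174973]), 'finger_force': 0.0, 'finger_gap': 85.4679180198139}
```

View pics/scene0.png

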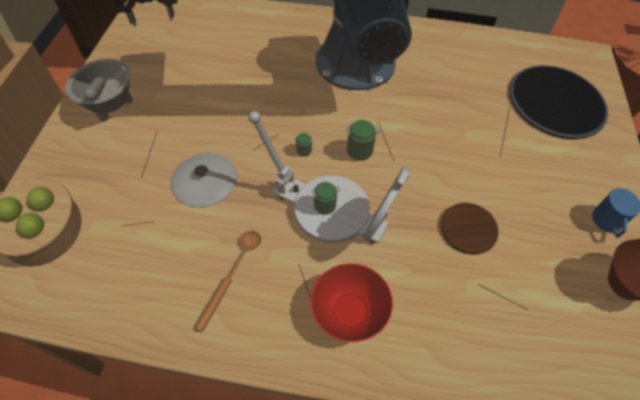

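View pics/top0.png

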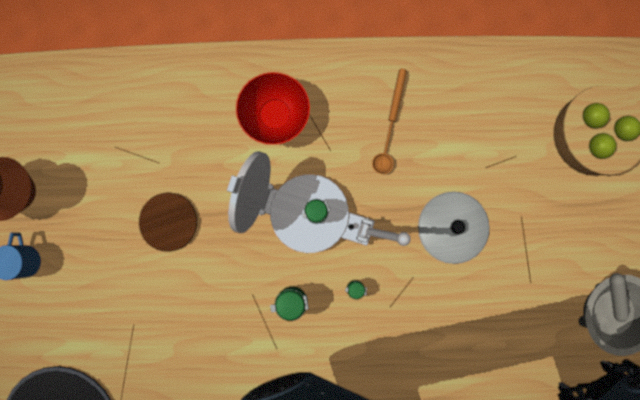

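The scene view shows the press with its lower plate at (332,208), the cellar on it at (325,197), the lever ball at (255,117) and the board at (469,228). In the top view the plate centre is at (310,214), the cellar at (316,210), the board at (169,222), the ball at (404,239) and the upper plate at (250,192), leaning outwards.

```bash
cat >h.py <<'E'
import numpy as np,cv2
from workcell import *
def K(s):
    f=200/np.tan(np.radians(s["fovy"])/2); return np.array([[f,0,s["cx"]],[0,f,s["cy"]],[0,0,1.]])
def ray(s,u,v,z):
    p=cv2.undistortPoints(np.array([[[u,v]]],float),K(s),np.array(s["D"]))[0,0]
    R=np.array(s["R"]);d=R.T@[*p,1];o=-R.T@np.array(s["t"]); return o+d*(z-o[2])/d[2]
def proj(s,X):
    return cv2.projectPoints(np.atleast_2d(X).astype(float),cv2.Rodrigues(np.array(s["R"]))[0],np.array(s["t"],float),K(s),np.array(s["D"]))[0][:,0]
def tri(s1,p1,s2,p2):
    o,d=[],[]
    for s,p in((s1,p1),(s2,p2)):
        a=ray(s,*p,0);b=ray(s,*p,100);o.append(a);d.append((b-a)/np.linalg.norm(b-a))
    A=sum(np.eye(3)-np.outer(k,k) for k in d);b=sum((np.eye(3)-np.outer(k,k))@q for k,q in zip(d,o));X=np.linalg.solve(A,b)
    return X,[np.linalg.norm((np.eye(3)-np.outer(k,k))@(X-q)) for k,q in zip(d,o)]
E
python3 - <<'E'
from h import *
S=snapshot("scene");T=snapshot("top")
for n,s in(("S",S),("T",T)):
    f=s["frame"].astype(int);h=cv2.cvtColor(s["frame"],cv2.COLOR_RGB2HSV)
    m=((h[...,0]>45)&(h[...,0]<90)&(h[...,1]>90)).astype(np.uint8)
    c,l,st,ce=cv2.connectedComponentsWithStats(m)
    for i in range(1,c):
        if st[i,4]>80: print(n,"green",st[i],ce[i],[ray(s,*ce[i],z).round(0)[:2] for z in(65,103)])
print("board",ray(T,169,222,12),ray(S,469,228,12),"plate",ray(T,310,214,30),ray(S,332,208,30))
print("ball",tri(T,(404,239),S,(255,117)))
for n,s,x,y,w,h_ in(("t",T,205,130,220,140),("s",S,220,90,220,165)):
    cv2.imwrite(f"pics/c{n}.png",cv2.resize(s["frame"][y:y+h_,x:x+w,::-1],None,fx=3.5,fy=3.5,interpolation=cv2.INTER_CUBIC))
E
python3 -c "
import cv2,numpy as np
a,b=cv2.imread('pics/ct.png'),cv2.imread('pics/cs.png');c=np.zeros((600,770,3),np.uint8)
print(a.shape,b.shape)"
```

```text
S green [352 121  22  18 294] [362.50680272 129.1462585 ] [array([328.,  53.]), array([362.,  53.])]
T green [305 200  22  22 379] [315.77044855 210.55408971] [array([550.,  -6.]), array([548.,  -7.])]
T green [348 281  17  18 224] [355.83928571 289.47767857] [array([374., -90.]), array([378., -88.])]
T green [276 288  29  32 717] [289.92189679 303.94002789] [array([346.,  56.]), array([351.,  53.])]
board [535.12935976 338.48665353  12.        ] [543.62838259 339.45096973  12.        ] plate [544.57092209   7.40624871  30.        ] [554.91858217   9.08440619  30.        ]
ball (array([ 482.4813063 , -173.94924225,  233.5119641 ]), [np.float64(0.15350416392373192), np.float64(0.15350416392371388)])
(490, 770, 3) (578, 770, 3)
```

View pics/ct.png

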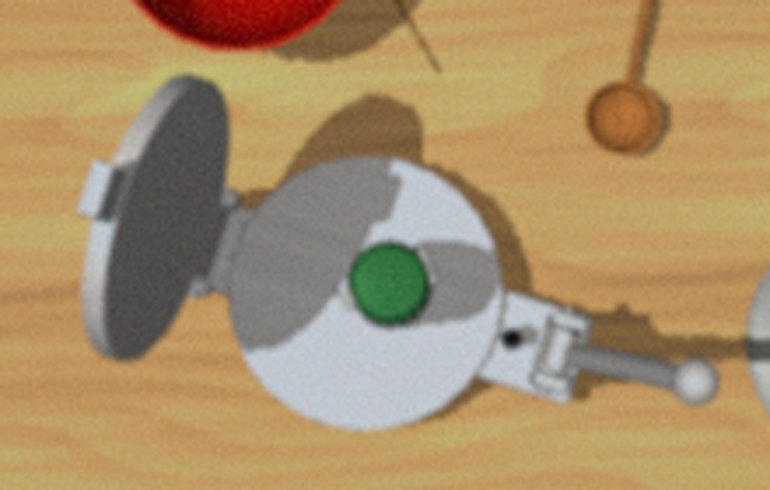

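View pics/cs.png

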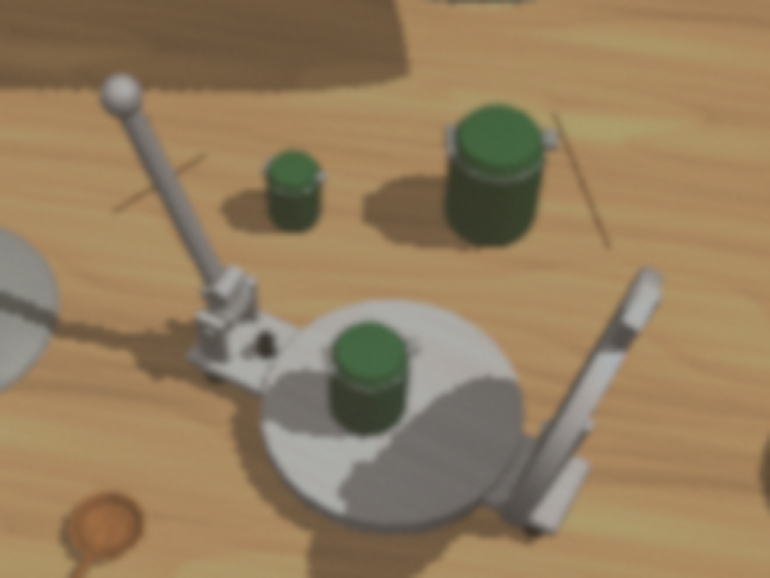

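The crops show in top-view pixels: plate centre (309.3,214), lever ball (403.6,238.9), tongue tip about (232,184), and cellar lid centre (316,210.5) with tabs along roughly world y. The scene crop puts the ball at (254.6,116.9) and the tongue tip at (405.7,168). The ball triangulates to lever ≈1.95 rad and yaw ≈ -0.35. The two views differ by about 9 mm in x, so I'll segment and fit.

```bash
python3 - <<'E'
from h import *
from scipy.optimize import least_squares
S=snapshot("scene");T=snapshot("top")
# board by dark brown colour, with model-based centroid
def seg(s,c,r):
    f=s["frame"].astype(int);m=(f.sum(2)<200).astype(np.uint8)
    k,l,st,ce=cv2.connectedComponentsWithStats(m);i=l[c[1],c[0]];return st[i],ce[i]
a=np.linspace(0,2*np.pi,60)
def disc(c,r,z): return np.c_[c[0]+r*np.cos(a),c[1]+r*np.sin(a),0*a+z]
def ctr(p): 
    M=cv2.moments(p.astype(np.float32)); return np.array([M["m10"],M["m01"]])/M["m00"]
B=[seg(T,(169,222),70),seg(S,(469,228),70)];print("board seg",B)
for s,b,n in((T,B[0],"T"),(S,B[1],"S")):
    r=least_squares(lambda c:ctr(proj(s,disc(c,70,12)))-b[1],[537,338]);print(n,"board",r.x)
    p=proj(s,disc(r.x,70,12));print(p.min(0),p.max(0))
ct=lambda x,y:np.array([x/3.5+205,y/3.5+130]);cs=lambda x,y:np.array([x/3.5+220,y/3.5+90])
def model(q,s):
    x,y,w,pa,la=q;c,n=np.cos(w),np.sin(w)
    W=lambda P:(np.array(P)@np.array([[c,n,0],[-n,c,0],[0,0,1]]))+[x,y,0]
    ball=W([0,-128+187*np.cos(la),60+187*np.sin(la)])
    tip=W([0,105-217*np.cos(pa),36+217*np.sin(pa)])
    piv=W([0,-128,60])
    return np.r_[ctr(proj(s,disc((x,y),90,30))),proj(s,ball)[0],proj(s,tip)[0]],proj(s,piv)[0]
mt=np.r_[ct(365,294),ct(695,381),ct(95,190)];ms=np.r_[cs(392,412),cs(121,94),cs(648,278)]
for n,u in(("both",(1,1)),("T",(1,0)),("S",(0,1))):
    r=least_squares(lambda q:np.r_[u[0]*(model(q,T)[0]-mt),u[1]*(model(q,S)[0]-ms)],[546,8,-.35,1.75,1.95])
    print(n,r.x.round(3),r.fun.round(1),(model(r.x,T)[1]-ct(0,0))*3.5,(model(r.x,S)[1]-cs(0,0))*3.5)
print("cellar T",ray(T,315.8,210.4,100), "S lid", ray(S,*cs(370,350),103))
E
```

```text
board seg [(array([ 140,  193,   58,   58, 2618], dtype=int32), array([168.3105424 , 221.59625668])), (array([ 440,  204,   57,   50, 2219], dtype=int32), array([468.46867959, 228.46822893]))]
T board [536.35349531 340.53040529]
[139.03067768 191.72119842] [197.60162535 251.4679418 ]
S board [542.81330404 338.22562969]
[439.44902108 202.77808189] [497.49059874 254.13870725]
both [ 5.44655e+02  1.07790e+01 -3.16000e-01  1.74400e+00  1.93300e+00] [-0.7  0.2  0.4 -0.8  0.2  2.3  1.3 -1.8  0.1  0.3 -1.4  4.2] [554.07539227 349.21774607] [231.60559719 303.47306843]
T [ 5.45418e+02  8.42700e+00 -3.33000e-01  1.76100e+00  1.91900e+00] [ 0.3 -0.2 -0.   0.  -0.   0.   0.  -0.   0.  -0.  -0.   0. ] [556.75711196 351.16320765] [229.61284191 301.63505275]
S [ 5.43313e+02  1.96610e+01 -2.99000e-01  1.70100e+00  1.98700e+00] [-0.   0.   0.  -0.  -0.   0.   5.1 -1.8 -0.   1.2 -0.6  1.2] [541.08891475 348.46039863] [243.15129738 305.96790907]
cellar T [548.51278992  -7.04380078 100.        ] S lid [554.80581691  -7.51241383 103.        ]
```

```bash
J="python3 -m jog"; python3 -m jog '[{"xyz":[0,0,-0.3],"roll":-1},{"xyz":[0,0,-0.6],"roll":-2},{"xyz":[0,0,-0.9],"roll":-3},{"xyz":[0,0,-1.2],"roll":-4},{"xyz":[0,0,-1.2],"roll":-5}]' 1
python3 -m jog '[{"xyz":[0,0,0],"roll":-1},{"xyz":[0,0,0],"roll":-2},{"xyz":[0,0,0],"roll":-3},{"xyz":[0,0,0],"roll":-3.41},{"xyz":[0,0,0],"roll":-3.41}]'
python3 -m jog '[{"xyz":[0.67,0.45,0],"roll":0},{"xyz":[1.34,0.9,0],"roll":0},{"xyz":[2.0,1.35,0],"roll":0},{"xyz":[2.67,1.8,0],"roll":0},{"xyz":[3.34,2.25,0],"roll":0}]'
python3 -m jog '[{"xyz":[0.67,0.45,0],"roll":0},{"xyz":[1.34,0.9,0],"roll":0},{"xyz":[2.0,1.35,0],"roll":0},{"xyz":[2.67,1.8,0],"roll":0},{"xyz":[3.34,2.25,0],"roll":0}]'
```

```text
time_s: 0.8
position: [212.7, -507.7, 365.9]
ee_rot: [0.852, 0.523, -0.0, 0.001]
contact_force: [-0.1, -0.4, 0.0]
finger_gap: 85.3
finger_force: 0.0
time_s: 1.3
position: [212.6, -507.2, 363.8]
ee_rot: [0.707, 0.707, 0.0, -0.0]
contact_force: [0.4, -0.0, -0.5]
finger_gap: 85.4
finger_force: 0.0
time_s: 1.8
position: [325.6, -338.8, 364.0]
ee_rot: [0.708, 0.706, -0.0, 0.0]
contact_force: [0.2, -1.1, 0.7]
finger_gap: 85.5
finger_force: 0.0
time_s: 2.3
position: [438.1, -171.7, 364.0]
ee_rot: [0.708, 0.706, 0.0, 0.0]
contact_force: [0.4, 0.0, -0.2]
finger_gap: 85.2
finger_force: 0.0
```

```bash
python3 -m jog '[{"xyz":[0.67,0.45,0],"roll":0},{"xyz":[1.34,0.9,0],"roll":0},{"xyz":[2.0,1.35,0],"roll":0},{"xyz":[2.67,1.8,0],"roll":0},{"xyz":[3.3,2.25,0],"roll":0}]'
python3 -m jog '[{"xyz":[0,0,0.7],"roll":0},{"xyz":[0,0,1.4],"roll":0},{"xyz":[0,0,2.1],"roll":0},{"xyz":[0,0,2.8],"roll":0},{"xyz":[0,0,3.3],"roll":0}]'
python3 - <<'E'
from h import *
S=snapshot("scene");T=snapshot("top");p=read_state()["position"];print(p)
o=[]
for s,(x,y) in((T,(230,130)),(S,(240,70))):
    f=s["frame"].copy()
    q=proj(s,[p-[0,0,60]+np.array([d,0,0]) for d in(-42,42)]+[[p[0],p[1],103],[p[0],p[1],p[2]-60]]);print(q.round(0))
    for u in q: cv2.circle(f,tuple(int(round(v)) for v in u),1,(255,0,255),-1)
    o.append(cv2.resize(f[y:y+150,x:x+150,::-1],None,fx=2.66,fy=2.66,interpolation=cv2.INTER_CUBIC))
cv2.imwrite("pics/a.png",np.hstack(o))
E
```

```text
time_s: 2.8
position: [550.6, -6.4, 363.9]
ee_rot: [0.708, 0.706, 0.0, 0.0]
contact_force: [0.6, -1.1, 0.4]
finger_gap: 85.4
finger_force: 0.0
time_s: 3.3
position: [549.3, -8.1, 196.7]
ee_rot: [0.708, 0.706, -0.001, -0.001]
contact_force: [0.0, 0.5, -0.3]
finger_gap: 85.9
finger_force: 0.0
[548.55716644  -8.02031839 195.95318759]
[[317. 230.]
 [315. 189.]
 [316. 210.]
 [316. 209.]]
[[329. 164.]
 [323. 195.]
 [326. 188.]
 [326. 179.]]
```

View pics/a.png

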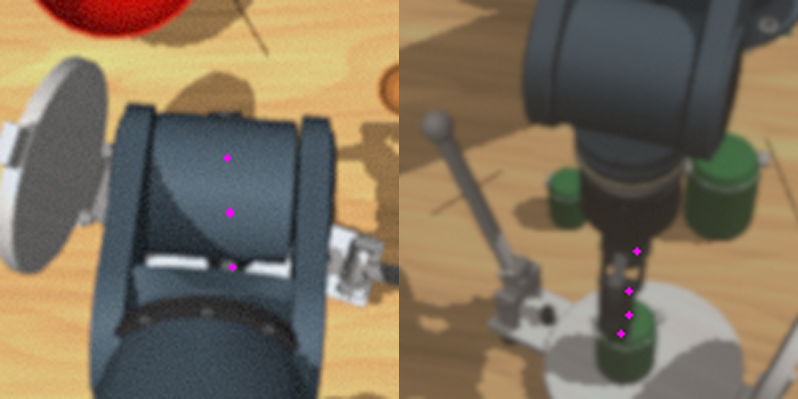

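The fingers straddle the cellar: the lid is centred at about (326,191) in the scene view, and the fingertips are about 2–3 px left of it. I'll shift +2 mm in y, go down and grip.

```bash
python3 -m jog '[{"xyz":[0.04,0.04,0.35],"roll":0},{"xyz":[0.05,0.05,0.7],"roll":0},{"xyz":[0.05,0.05,1.05],"roll":0},{"xyz":[0.05,0.05,1.4],"roll":0},{"xyz":[0.05,0.05,1.58],"roll":0}]'
python3 -m jog '[{"xyz":[0,0,0],"roll":0},{"xyz":[0,0,0],"roll":0},{"xyz":[0,0,0],"roll":0},{"xyz":[0,0,0],"roll":0},{"xyz":[0,0,0],"roll":0}]' -1
python3 -m jog '[{"xyz":[0,0,0],"roll":0},{"xyz":[0,0,0],"roll":0},{"xyz":[0,0,0],"roll":0},{"xyz":[0,0,-0.1],"roll":0},{"xyz":[0,0,-0.2],"roll":0}]'
```

```text
time_s: 3.9
position: [552.8, -5.7, 120.1]
ee_rot: [0.707, 0.707, 0.0, 0.0]
contact_force: [-0.0, -0.0, -0.4]
finger_gap: 85.6
finger_force: 0.0
time_s: 4.4
position: [552.8, -5.7, 121.4]
ee_rot: [0.707, 0.707, 0.0, 0.001]
contact_force: [-2.3, 1.1, 5.6]
finger_gap: 52.4
finger_force: 62.7
time_s: 4.9
position: [552.6, -5.7, 130.7]
ee_rot: [0.707, 0.707, 0.0, 0.0]
contact_force: [0.4, 0.0, -2.7]
finger_gap: 52.6
finger_force: 63.2
```

```bash
python3 -m jog '[{"xyz":[0,0,-0.4],"roll":0},{"xyz":[0,0,-0.9],"roll":0},{"xyz":[0,0,-1.4],"roll":0},{"xyz":[0,0,-1.9],"roll":0},{"xyz":[0,0,-2.4],"roll":0}]'
python3 -m jog '[{"xyz":[0,0,-0.5],"roll":0},{"xyz":[0,0,-1.0],"roll":0},{"xyz":[0,0,-1.5],"roll":0},{"xyz":[0,0,-2.1],"roll":0},{"xyz":[0,0,-2.5],"roll":0}]'
python3 -m jog '[{"xyz":[0.5,0,0],"roll":0},{"xyz":[1.2,0,0],"roll":0},{"xyz":[1.9,-0.1,0],"roll":0},{"xyz":[2.6,-0.2,0],"roll":0},{"xyz":[3.4,-0.28,0],"roll":0}]'
python3 -m jog '[{"xyz":[0.7,0,0],"roll":0},{"xyz":[1.4,0,0],"roll":0},{"xyz":[2.1,0,0],"roll":0},{"xyz":[2.8,0,0],"roll":0},{"xyz":[3.5,0,0],"roll":0}]'
python3 -m jog '[{"xyz":[0,0,0.5],"roll":0},{"xyz":[0,0,1.2],"roll":0},{"xyz":[0,0,1.9],"roll":0},{"xyz":[0,0,2.6],"roll":0},{"xyz":[0,0,3.2],"roll":0}]'
```

```text
time_s: 5.4
position: [552.3, -5.6, 251.5]
ee_rot: [0.707, 0.707, 0.0, 0.0]
contact_force: [1.0, 0.6, -2.7]
finger_gap: 52.6
finger_force: 63.6
time_s: 5.9
position: [552.3, -5.6, 377.5]
ee_rot: [0.707, 0.707, 0.001, 0.001]
contact_force: [1.0, -0.2, -3.9]
finger_gap: 52.9
finger_force: 63.6
time_s: 6.4
position: [537.8, 165.3, 375.5]
ee_rot: [0.707, 0.707, 0.0, 0.0]
contact_force: [0.6, -0.1, -3.3]
finger_gap: 52.9
finger_force: 63.7
time_s: 6.9
position: [537.9, 340.7, 375.4]
ee_rot: [0.707, 0.707, 0.0, 0.0]
contact_force: [1.5, -0.4, -2.9]
finger_gap: 52.7
finger_force: 63.7
time_s: 7.4
position: [537.9, 339.1, 213.5]
ee_rot: [0.707, 0.707, -0.0, -0.0]
contact_force: [0.1, 0.2, -3.2]
finger_gap: 53.0
finger_force: 63.7
```

```bash
python3 -m jog '[{"xyz":[0,0,0.6],"roll":0},{"xyz":[0,0,1.1],"roll":0},{"xyz":[0,0,1.5],"roll":0},{"xyz":[0,0,1.75],"roll":0},{"xyz":[0,0,1.9],"roll":0}]'
python3 -m jog '[{"xyz":[0,0,0.04],"roll":0},{"xyz":[0,0,0.08],"roll":0},{"xyz":[0,0,0.12],"roll":0},{"xyz":[0,0,0.16],"roll":0},{"xyz":[0,0,0.18],"roll":0}]'
python3 - <<'E'
from h import *
s=snapshot("scene");f=s["frame"][140:290,390:590,::-1]
cv2.imwrite("pics/b.png",cv2.resize(f,None,fx=4,fy=4,interpolation=cv2.INTER_CUBIC));print(read_state()["position"],read_state()["contact_force"])
E
```

```text
time_s: 7.9
position: [538.2, 339.3, 119.3]
ee_rot: [0.707, 0.707, -0.0, -0.0]
contact_force: [-0.0, -0.1, -2.8]
finger_gap: 52.8
finger_force: 63.7
time_s: 8.4
position: [538.4, 339.4, 111.1]
ee_rot: [0.707, 0.707, 0.0, 0.0]
contact_force: [-0.5, -0.7, -2.9]
finger_gap: 52.6
finger_force: 63.7
[538.34370862 339.33795329 110.85142966] [ 0.48110226 -0.51136641 -3.33427902]
```

View pics/b.png

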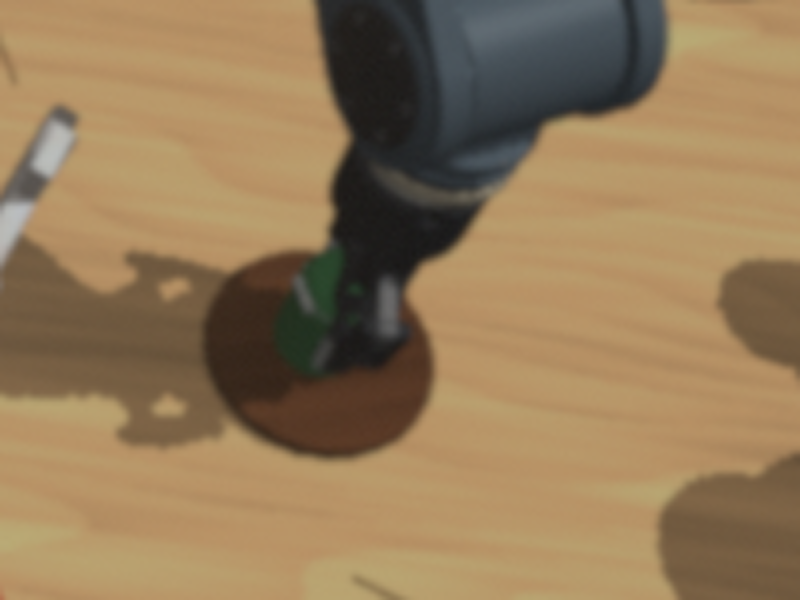

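The picture shows the cellar's green at about (470,220), left of the front finger. The light lid marks seem to run up and down rather than across, so the cellar may have tilted in the grip. I'll enlarge it against the outline of an upright cellar.

```bash
python3 - <<'E'
from h import *
s=snapshot("scene");p=read_state()["position"];f=s["frame"];x,y,w,h_=440,190,75,70;k=5.3
g=cv2.resize(f[y:y+h_,x:x+w,::-1],None,fx=k,fy=k,interpolation=cv2.INTER_CUBIC);g=np.clip(g.astype(float)*1.8,0,255).astype(np.uint8);o=g.copy()
a=np.linspace(0,2*np.pi,40);ft=p[2]-90
for z in(0,56,73):
    q=(proj(s,np.c_[p[0]+27*np.cos(a),p[1]+27*np.sin(a),0*a+ft+z])-[x,y]+.5)*k
    cv2.polylines(o,[q.astype(np.int32)],True,(255,0,255),1)
cv2.imwrite("pics/c.png",np.hstack([g,o]))
E
```

```text
(no output)
```

View pics/c.png

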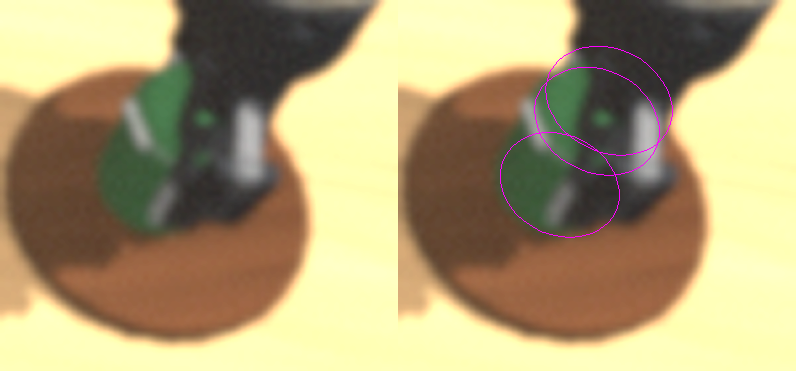

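The cellar is upright: its outline matches the model, and the pale mark at lower left is the finger pad. I'll lower it slowly until it touches.

```bash
python3 -m jog '[{"xyz":[0,0,0.03],"roll":0},{"xyz":[0,0,0.06],"roll":0},{"xyz":[0,0,0.09],"roll":0},{"xyz":[0,0,0.11],"roll":0},{"xyz":[0,0,0.13],"roll":0}]' | egrep 'pos|force'
python3 -m jog '[{"xyz":[0,0,0.01],"roll":0},{"xyz":[0,0,0.02],"roll":0},{"xyz":[0,0,0.03],"roll":0},{"xyz":[0,0,0.04],"roll":0},{"xyz":[0,0,0.04],"roll":0}]'| egrep 'pos|force'
```

```text
position: [538.3, 339.3, 104.3]
contact_force: [0.4, -0.4, -3.5]
finger_force: 63.7
position: [538.4, 339.4, 103.5]
contact_force: [-4.4, -3.0, 8.8]
finger_force: 64.9
```

```bash
python3 -m jog '[{"xyz":[0,0,-0.01],"roll":0},{"xyz":[0,0,-0.015],"roll":0},{"xyz":[0,0,-0.015],"roll":0},{"xyz":[0,0,-0.015],"roll":0},{"xyz":[0,0,-0.015],"roll":0}]' | egrep 'pos|force'
python3 -m jog '[{"xyz":[0,0,0],"roll":0},{"xyz":[0,0,0],"roll":0},{"xyz":[0,0,0],"roll":0},{"xyz":[0,0,0],"roll":0},{"xyz":[0,0,0],"roll":0}]' 1 | egrep 'pos|force|gap'
python3 -m jog '[{"xyz":[0,0,0],"roll":0},{"xyz":[0,0,-0.1],"roll":0},{"xyz":[0,0,-0.4],"roll":0},{"xyz":[0,0,-0.9],"roll":0},{"xyz":[0,0,-1.5],"roll":0}]'| egrep 'pos|force|gap'
python3 -m jog '[{"xyz":[0,0,-0.5],"roll":0},{"xyz":[0,0,-1],"roll":0},{"xyz":[0,0,-1.5],"roll":0},{"xyz":[0,0,-2],"roll":0},{"xyz":[0,0,-2.4],"roll":0}]' -1| egrep 'pos|force|gap'
python3 - <<'E'
from h import *
s=snapshot("scene");h=cv2.cvtColor(s["frame"],cv2.COLOR_RGB2HSV)
m=((h[...,0]>45)&(h[...,0]<90)&(h[...,1]>60)).astype(np.uint8)
c,l,st,ce=cv2.connectedComponentsWithStats(m)
print([(st[i],ce[i]) for i in range(1,c) if st[i,4]>80])
a=np.linspace(0,6.28,60);q=np.vstack([proj(s,np.c_[538+27*np.cos(a),339+27*np.sin(a),0*a+z]) for z in(12,85)]);print("expect",q.min(0),q.max(0))
E
```

```text
position: [538.4, 339.4, 103.5]
contact_force: [-3.7, -2.5, 5.9]
finger_force: 64.3
position: [538.4, 339.4, 103.1]
contact_force: [0.3, 0.0, -0.4]
finger_gap: 85.2
finger_force: 0.0
position: [538.2, 339.2, 179.5]
contact_force: [0.9, 0.5, -0.0]
finger_gap: 85.4
finger_force: 0.0
position: [538.4, 339.3, 301.2]
contact_force: [0.6, 0.1, -0.4]
finger_gap: 12.1
finger_force: 0.0
[(array([351, 121,  24,  20, 373], dtype=int32), array([362.42359249, 130.43431635])), (array([459, 204,  28,  31, 532], dtype=int32), array([472.46240602, 219.07706767]))]
expect [457.62410463 200.15153882] [489.821372   235.91579884]
```

The cellar stands upright on the board (box 459–487 × 204–235 against an expected 458–490 × 200–236). Next I turn the tool in line with the press and go behind the upper plate.

```bash
python3 -m jog '[{"xyz":[0,0,0],"roll":1},{"xyz":[0,0,0],"roll":2},{"xyz":[0,0,0],"roll":2.36},{"xyz":[0,0,0],"roll":2.36},{"xyz":[0,0,0],"roll":2.36}]' -1 | egrep 'pos|rot|gap'
python3 -m jog '[{"xyz":[-0.5,0.5,0],"roll":0},{"xyz":[-1,1,0],"roll":0},{"xyz":[-1.5,1.5,0.2],"roll":0},{"xyz":[-2,2,0.5],"roll":0},{"xyz":[-2.4,2.29,0.66],"roll":0}]' | egrep 'pos|force'
python3 - <<'E'
from h import *
S=snapshot("scene");T=snapshot("top");p=read_state()["position"];print(p)
o=[]
for s,(x,y) in((T,(190,110)),(S,(320,110))):
    f=s["frame"].copy();q=proj(s,[p-[0,0,73]]);print(q)
    g=cv2.resize(f[y:y+150,x:x+150,::-1],None,fx=2.66,fy=2.66,interpolation=cv2.INTER_CUBIC)
    cv2.circle(g,tuple(int(v) for v in (q[0]-[x,y]+.5)*2.66),2,(255,0,255),-1);o.append(g)
cv2.imwrite("pics/d.png",np.hstack(o))
E
```

```text
position: [538.3, 339.3, 298.6]
ee_rot: [0.813, 0.582, 0.0, 0.0]
finger_gap: -0.0
position: [608.5, 186.7, 264.3]
contact_force: [-0.9, -0.1, -0.7]
finger_force: 0.0
[608.34873184 185.96004907 263.97770767]
[[217.51474649 180.37146121]]
[[418.18824354 201.55505053]]
```

View pics/d.png

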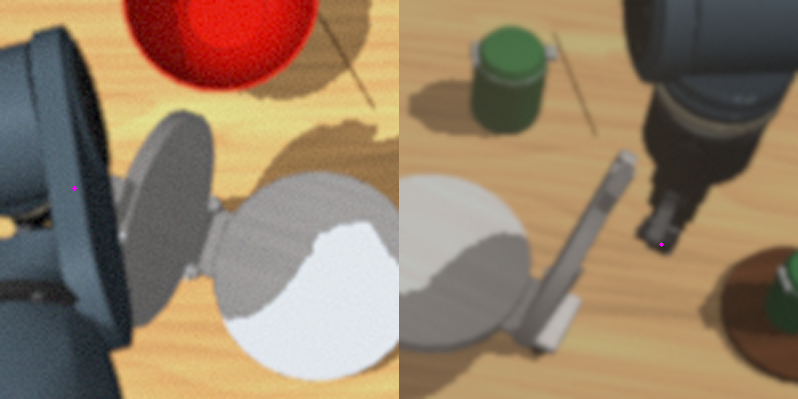

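The tip is at (217,180) in the top view, well behind the outer face of the plate. Now the push round the arc begins.

```bash
python3 -m jog '[{"xyz":[-0.3,0,0],"roll":0},{"xyz":[-0.55,0,0],"roll":0},{"xyz":[-0.7,0,0],"roll":0},{"xyz":[-0.85,0,-0.02],"roll":0},{"xyz":[-1.0,0,-0.04],"roll":0}]' | egrep 'pos|force'
python3 -m jog '[{"xyz":[-0.12,0,0],"roll":0},{"xyz":[-0.24,0,0],"roll":0},{"xyz":[-0.42,0,0],"roll":0},{"xyz":[-0.6,0,0],"roll":0},{"xyz":[-0.78,0,0.02],"roll":0}]' | egrep 'pos|force'
```

```text
position: [591.5, 141.4, 267.6]
contact_force: [0.5, 3.0, 1.4]
finger_force: 0.0
position: [578.9, 103.9, 266.2]
contact_force: [-0.4, 3.3, 3.5]
finger_force: 1.8
```

```bash
python3 -m jog '[{"xyz":[-0.31,0,0.06],"roll":0},{"xyz":[-0.61,0,0.14],"roll":0},{"xyz":[-0.9,0,0.25],"roll":0},{"xyz":[-1.05,0,0.32],"roll":0},{"xyz":[-1.19,0,0.39],"roll":0}]' | egrep 'pos|force'
python3 -m jog '[{"xyz":[-0.26,0,0.17],"roll":0},{"xyz":[-0.51,0,0.36],"roll":0},{"xyz":[-0.73,0,0.58],"roll":0},{"xyz":[-0.94,0,0.82],"roll":0},{"xyz":[-1.12,0,1.08],"roll":0}]' | egrep 'pos|force'
```

```text
position: [559.5, 47.3, 246.2]
contact_force: [-0.2, 0.3, 3.5]
finger_force: 1.2
position: [541.3, -5.8, 191.4]
contact_force: [-0.4, 0.1, 1.6]
finger_force: 0.7
```

```bash
python3 -m jog '[{"xyz":[-0.12,0,0.22],"roll":0},{"xyz":[-0.23,0,0.45],"roll":0},{"xyz":[-0.32,0,0.68],"roll":0},{"xyz":[-0.37,0,0.86],"roll":0},{"xyz":[-0.41,0,1.02],"roll":0}]' | egrep 'pos|force'
python3 -m jog '[{"xyz":[0,0,0.08],"roll":0},{"xyz":[-0.02,0,0.15],"roll":0},{"xyz":[-0.02,0,0.2],"roll":0},{"xyz":[-0.03,0,0.25],"roll":0},{"xyz":[-0.03,0,0.28],"roll":0}]' | egrep 'pos|force'
```

```text
position: [535.0, -24.2, 140.7]
contact_force: [-1.3, 0.5, 1.6]
finger_force: 0.4
position: [534.8, -25.6, 127.7]
contact_force: [-0.4, -0.8, 0.8]
finger_force: 0.3
```

```bash
python3 -m jog '[{"xyz":[0,0,0.02],"roll":0},{"xyz":[0,0,0.04],"roll":0},{"xyz":[0,0,0.06],"roll":0},{"xyz":[0,0,0.08],"roll":0},{"xyz":[0,0,0.08],"roll":0}]' | egrep 'pos|force'
python3 -m jog '[{"xyz":[0,0,0.02],"roll":0},{"xyz":[0,0,0.04],"roll":0},{"xyz":[0,0,0.06],"roll":0},{"xyz":[0,0,0.06],"roll":0},{"xyz":[0,0,0.06],"roll":0}]' | egrep 'pos|force'
```

```text
position: [534.7, -25.5, 123.6]
contact_force: [1.2, -0.5, 0.5]
finger_force: 0.0
position: [534.7, -25.7, 121.2]
contact_force: [-3.7, -0.5, 9.0]
finger_force: 4.5
```

The plate is down on its stop (9 N felt). Next I rise, cross over the lever and come down outside it.

```bash
python3 -m jog '[{"xyz":[0,0,-0.4],"roll":0},{"xyz":[0,0,-1.2],"roll":0},{"xyz":[0,0,-2.1],"roll":0},{"xyz":[0,0,-3.0],"roll":0},{"xyz":[0,0,-3.9],"roll":0}]' | egrep 'pos|force'
python3 -m jog '[{"xyz":[0,0,-0.5],"roll":0},{"xyz":[-0.6,0,-0.7],"roll":0},{"xyz":[-1.4,0,-0.7],"roll":0},{"xyz":[-2.2,0,-0.7],"roll":0},{"xyz":[-3.0,0,-0.7],"roll":0}]' | egrep 'pos|force'
python3 -m jog '[{"xyz":[-0.5,0,0],"roll":0},{"xyz":[-1,0,0],"roll":0},{"xyz":[-1.1,0,0],"roll":0},{"xyz":[-1.1,0,0],"roll":0},{"xyz":[-1.1,0,0],"roll":0}]' | egrep 'pos|force'
python3 - <<'E'
from h import *
S=snapshot("scene");T=snapshot("top");p=read_state()["position"];print(p)
o=[]
for s,(x,y) in((T,(290,140)),(S,(210,80))):
    f=s["frame"].copy();q=proj(s,[p-[0,0,73]]);print(q)
    g=cv2.resize(f[y:y+150,x:x+150,::-1],None,fx=2.66,fy=2.66,interpolation=cv2.INTER_CUBIC)
    cv2.circle(g,tuple(int(v) for v in (q[0]-[x,y]+.5)*2.66),2,(255,0,255),-1);o.append(g)
cv2.imwrite("pics/e.png",np.hstack(o))
E
```

```text
position: [534.3, -25.5, 317.5]
contact_force: [1.2, -0.3, -0.0]
finger_force: 0.0
position: [485.4, -168.7, 350.7]
contact_force: [1.7, 0.1, -0.4]
finger_force: 0.0
position: [468.6, -218.8, 350.6]
contact_force: [-0.7, 0.3, 0.1]
finger_force: 0.0
[ 468.71625549 -218.66796545  350.62089171]
[[432.53119542 245.91082715]]
[[233.31000998  94.93117508]]
```

View pics/e.png

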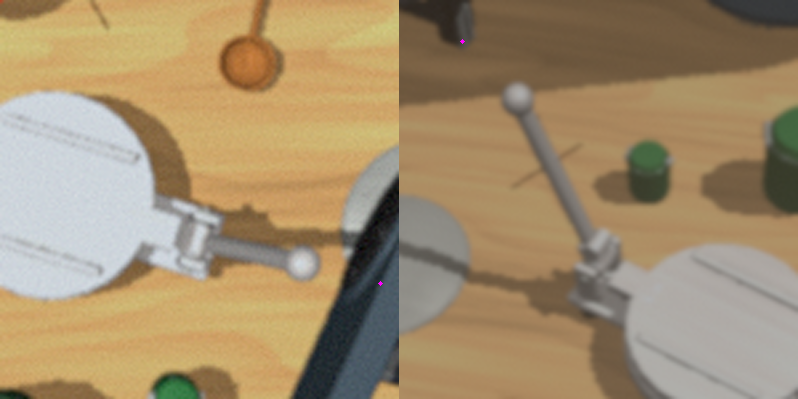

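The plate is shut, with its ribs seen from above. The tip at top-view (432.5,246) lies on the line of the lever, outside the ball at (404,239).

```bash
python3 -m jog '[{"xyz":[0,0,0.4],"roll":0},{"xyz":[0,0,0.8],"roll":0},{"xyz":[0,0,1.2],"roll":0},{"xyz":[0,0,1.55],"roll":0},{"xyz":[0.2,0,1.55],"roll":0}]' | egrep 'pos|force'
python3 -m jog '[{"xyz":[0.25,0,0],"roll":0},{"xyz":[0.5,0,0],"roll":0},{"xyz":[0.65,0,0],"roll":0},{"xyz":[0.8,0,0],"roll":0},{"xyz":[1.0,0,0],"roll":0}]' | egrep 'pos|force'
python3 -m jog '[{"xyz":[0.15,0,-0.02],"roll":0},{"xyz":[0.3,0,-0.04],"roll":0},{"xyz":[0.45,0,-0.06],"roll":0},{"xyz":[0.6,0,-0.08],"roll":0},{"xyz":[0.75,0,-0.08],"roll":0}]' | egrep 'pos|force'
```

```text
position: [471.1, -209.3, 271.3]
contact_force: [-0.8, -0.7, 0.2]
finger_force: 0.0
position: [488.1, -162.3, 273.6]
contact_force: [-1.1, -4.0, 2.4]
finger_force: 0.0
position: [500.2, -126.8, 277.4]
contact_force: [-0.7, -2.6, 2.1]
finger_force: 0.0
```

```bash
python3 -m jog '[{"xyz":[0.37,0,0],"roll":0},{"xyz":[0.66,0,0.05],"roll":0},{"xyz":[0.94,0,0.12],"roll":0},{"xyz":[1.21,0,0.23],"roll":0},{"xyz":[1.47,0,0.36],"roll":0}]' | egrep 'pos|force'
python3 -m jog '[{"xyz":[0.25,0,0.15],"roll":0},{"xyz":[0.47,0,0.33],"roll":0},{"xyz":[0.68,0,0.53],"roll":0},{"xyz":[0.87,0,0.75],"roll":0},{"xyz":[1.04,0,0.99],"roll":0}]' | egrep 'pos|force'
```

```text
position: [524.1, -56.6, 258.8]
contact_force: [0.6, -2.1, 3.9]
finger_force: 1.4
position: [540.7, -7.7, 208.6]
contact_force: [0.9, -0.3, 2.6]
finger_force: 1.1
```

```bash
python3 -m jog '[{"xyz":[0.14,0,0.25],"roll":0},{"xyz":[0.25,0,0.52],"roll":0},{"xyz":[0.29,0,0.66],"roll":0},{"xyz":[0.34,0,0.8],"roll":0},{"xyz":[0.37,0,0.94],"roll":0}]' | egrep 'pos|force'
python3 -m jog '[{"xyz":[0.02,0,0.09],"roll":0},{"xyz":[0.02,0,0.17],"roll":0},{"xyz":[0.03,0,0.25],"roll":0},{"xyz":[0.03,0,0.33],"roll":0},{"xyz":[0.03,0,0.38],"roll":0}]' | egrep 'pos|force'
python3 -m jog '[{"xyz":[0,0,0.02],"roll":0},{"xyz":[0,0,0.04],"roll":0},{"xyz":[0,0,0.06],"roll":0},{"xyz":[0,0,0.06],"roll":0},{"xyz":[0,0,0.06],"roll":0}]' | egrep 'pos|force'
```

```text
position: [546.4, 9.1, 162.1]
contact_force: [-0.8, 1.6, 4.7]
finger_force: 2.4
position: [547.2, 10.5, 143.7]
contact_force: [0.0, 4.0, 6.5]
finger_force: 2.9
position: [547.2, 10.5, 140.9]
contact_force: [-0.5, 3.6, 5.2]
finger_force: 2.7
```

Tip z is 67.9, close to level, but no hard stop has been felt yet. I'll go on in small steps until the force climbs.

```bash
python3 -m jog '[{"xyz":[0,0,0.02],"roll":0},{"xyz":[0,0,0.04],"roll":0},{"xyz":[0,0,0.05],"roll":0},{"xyz":[0,0,0.05],"roll":0},{"xyz":[0,0,0.05],"roll":0}]' | egrep 'pos|force'
python3 -m jog '[{"xyz":[0,0,0.02],"roll":0},{"xyz":[0,0,0.03],"roll":0},{"xyz":[0,0,0.03],"roll":0},{"xyz":[0,0,0.03],"roll":0},{"xyz":[0,0,0.03],"roll":0}]' | egrep 'pos|force'
```

```text
position: [547.4, 10.6, 140.1]
contact_force: [-8.3, 4.4, 26.8]
finger_force: 14.0
position: [547.6, 10.6, 139.8]
contact_force: [-14.4, 4.5, 43.8]
finger_force: 21.9
```

Hard stop: 44 N at the fingertips with tip z 67, where the bar's top should be when level. I back off, go clear and look.

```bash
python3 -m jog '[{"xyz":[0,0,-0.1],"roll":0},{"xyz":[0,0,-0.3],"roll":0},{"xyz":[0,0,-0.8],"roll":0},{"xyz":[0,0,-1.5],"roll":0},{"xyz":[0,0,-2.3],"roll":0}]' | egrep 'pos|force'
python3 -m jog '[{"xyz":[-0.7,0,-0.7],"roll":0},{"xyz":[-1.4,0,-1.2],"roll":0},{"xyz":[-2.1,0,-1.5],"roll":0},{"xyz":[-2.9,0,-1.5],"roll":0},{"xyz":[-3.7,0,-1.5],"roll":0}]' | egrep 'pos|force'
python3 -m jog '[{"xyz":[-0.8,0,0],"roll":0},{"xyz":[-1.5,0,0],"roll":0},{"xyz":[-2.2,0,0],"roll":0},{"xyz":[-2.2,0,0],"roll":0},{"xyz":[-2.2,0,0],"roll":0}]' | egrep 'time|pos|force'
python3 - <<'E'
from h import *
S=snapshot("scene");f=S["frame"].copy()
for r in(60,120,187):
    for z in (60,):
        u=proj(S,[546+.324*(-128+r),9+.946*(-128+r),z])[0];print(r,u)
g=cv2.resize(f[110:270,240:510,::-1],None,fx=2.9,fy=2.9,interpolation=cv2.INTER_CUBIC);cv2.imwrite("pics/f.png",g)
E
```

```text
position: [546.4, 10.2, 252.2]
contact_force: [0.6, -0.7, 0.2]
finger_force: 0.0
position: [486.4, -166.2, 327.3]
contact_force: [0.7, -0.3, -1.3]
finger_force: 0.0
time_s: 24.75
position: [451.2, -269.2, 326.5]
contact_force: [-0.3, 0.7, 0.4]
finger_force: 0.0
60 [307.49594693 186.46452774]
120 [329.90856462 196.70820257]
187 [355.6700983  208.48967697]
```

View pics/f.png

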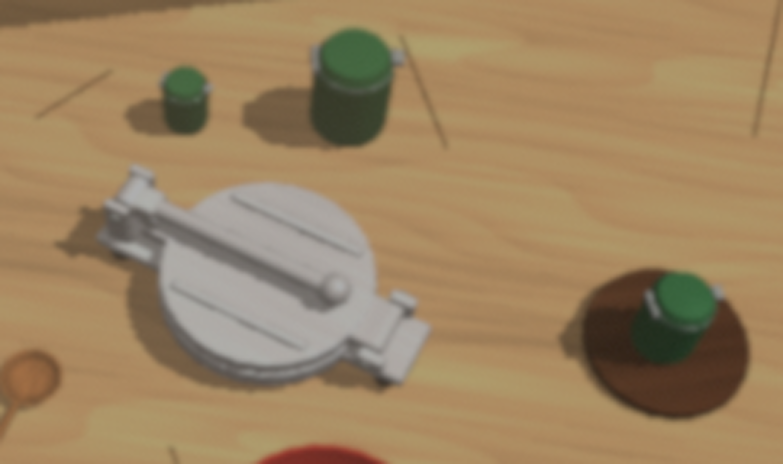

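The lever lies level across the shut plate: its ball is at (355.5,209.7) against a predicted (355.7,208.5). The cellar stands upright on the board and the robot is clear of everything.

```bash
python3 -c "from workcell import *;print(job_done())"
```

```text
the job is handed in; nothing more can be done
None
```

The job is handed in at about 25 s: the salt cellar stands upright on the board, the upper plate is shut, and the cam lever is down against its hard stop; the bowl, pot lid and spoon were not touched.

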